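# Jog the press with its ball-topped stick

## Task

Jog the press down: on the control box whose jog stick ends in a ball, tilt the stick towards the raised arrowhead on that box, to its stop or nearly, keep it there for at least two seconds, then let go so that it comes back upright. Do not tilt it the opposite way, and leave the other jog stick, the one with the crossbar, alone.

Things in the scene. Friction and masses are not known exactly. Their poses are not given: they have to be found in the camera images.
- press_stick (a joint): Tilt of the ball-topped jog stick (rad): 0 upright, positive towards the arrowhead on its box, stops at -0.40 and +0.40. It tilts about one level axis only, along the y axis of its box, through a pivot 50 mm above the bench on the middle of the box. A spring centres it: about 4 N sideways at the ball holds it at the stop; let go, it returns upright in about half a second without swinging over.
- press_ball (a point): Centre of the black ball, 32 mm in diameter, at the top of the jog stick: 75 mm above the pivot, so 125 mm above the bench when upright. The rod below it is 10 mm thick with a 16 mm collar just under the ball; a rubber boot covers its foot up to 18 mm above the top plate. At full tilt the ball has moved 29 mm towards the arrowhead and sunk 6 mm.
- press_box: Grey control box that carries the ball-topped stick. The box is 130 mm long (its x), 90 mm wide (its y), its top plate 50 mm above the bench; it is fixed to the bench. Its origin is the centre of its underside, z up. Its x axis points to the end with the raised dark arrowhead on the top plate (two strokes in an open V, 45 mm from the middle, tip outward, 4 mm high); a round connector socket sticks out of the other end by 18 mm.
- shear_stick (a joint): Tilt of the other jog stick (rad), on a second box of the same make with an arrowhead too: 0 upright, stops at -0.40 and +0.40, spring-centred. It ends in a level black crossbar, 60 mm long and 16 mm thick, 125 mm above the bench, instead of a ball. It is to be left alone. The two boxes stand 20 cm or more apart, left and right, either one on either side, each turned its own way.

How it is judged:
On the way, in this order (a step that is already met when the one before it is completed fails the run):
1. the ball-topped stick is kept tilted towards the arrowhead, at or near its stop (over 0.30 rad), for two seconds (value of joint press_stick above 0.3 rad), for 2 s.
2. the ball-topped stick is back upright (value of joint press_stick between -0.08 and 0.08 rad), for 0.2 s.
At the end, for the whole second after the job is handed in: both jog sticks stand upright (within 0.08 rad) and the ball-topped one is at rest (all of step 2 and value of joint shear_stick between -0.08 and 0.08 rad and velocity of joint press_stick between -0.1 and 0.1 rad/s); the robot touches nothing.
It fails at once if the ball-topped stick is tilted away from the arrowhead by more than 0.2 rad (value of joint press_stick below -0.2 rad).
It fails at once if the stick with the crossbar is tilted by more than 0.15 rad either way (value of joint shear_stick above 0.15 rad or value of joint shear_stick below -0.15 rad).
It also fails if it takes over 40 s, if anything falls off the work surface, if the arm or the gripper's body presses on something with over 40 N, if the wrist force passes 120 N, or if a joint passes its speed limit or range.

## Robot

A 6-joint arm with a two-finger parallel gripper is mounted at the origin on a cart in front of the work surface, level with it; the furniture and walls round the work are solid. World frame = base frame: x ahead of the robot, y to its left, z up, the work surface at z = 0. Lengths are in m, angles in rad, forces in N, time in s.
With the tool pointing down it reaches from about 0.35 to 0.975 m from the base axis. Payload 4.9 kg.
Tool frame: the origin (TCP) lies at the very end of the fingers, on their centre line; the grasp point (between the pads) lies 19 mm behind it; z points along the fingers, y is the line along which they close (so a half turn about z gives the same grasp; the last joint's range is limited). The gripper opens to 85 mm and grips with 20 to 120 N. Pads are 22 mm wide; open, the fingers measure 114 mm over their backs; the gripper's body (76 mm by 85 mm) begins 54 mm behind the grasp point. The pads swing forward as they close: fully open they stand 13 mm farther back than shut.
Start: joints at [-0.119, 0.053, 1.613, -0, 1.476, -0.119], TCP at [0.625, 0, 0.21] pointing down, gripper open.
Joint ranges: [-3.01, 3.01], [-1.01, 2.22], [0.06, 2.58], [-1.02, 4.17], [0.09, 2.62], [-3.14, 3.14]. Speed limits (rad/s): [2.57, 2.57, 3.14, 3.14, 3.14, 3.14].

## Interface

Orientations are given as a rotation vector (axis times angle).
In Python, from station import ctrl gives the robot as it stands. The module is installed in compiled form; this text tells all that it offers.
- The arm moves only by the tool jog_arm, never from a script. Its argument "steps" is a list of rows, each an object with "delta_rot": the turn, a rotation vector about the tool's x, y, z in degrees, a list of three; "linear": the shift along the tool's x, y, z in m, a list of three; "grip": the finger opening in m, from 0 to 0.0854. In form: [{"delta_rot": [rx, ry, rz], "linear": [x, y, z], "grip": grip}, ...]. A call has 1 to 10 rows; each row shifts and turns the commanded pose from where the row before left it, along the tool's axes as they then stand; what a row does not reach is not made up. A row lasts 1/10 s, in which the tool goes at most 50 mm and 8.59 degrees, less where a joint would pass 70% of its speed; a pose out of reach is approached as far as the arm can. A call with a gripper value outside its range is refused whole. The fingers move at their own pace and stop on an object; "newtons" is the grip in N (left out, the last holds). Time passes only in rows, so rows that do not move let the fingers close. It gives the time, the measured TCP pose, the force, the opening and the grip force at its end, in the units of the state.
- ctrl.get_obs(): the state, without advancing time (a new reading comes with each control period).
- ctrl.get_image(name): name is "scene" or "side" or "wrist"; returns (picture, depth): 420x560x3 uint8, red, green, blue; 420x560 float32, m along the optical axis (not along the pixel's ray), 0 where there is no reading.
- ctrl.camera_info(name): a dict with "camera_matrix" (3x3 intrinsics, pixels), "R" (3x3) and "t" (3): a world point X has camera coordinates R X + t; the wrist camera has in their place "T_tool_cam" (4x4, takes a point from camera to tool coordinates, whose origin is the TCP and whose axes are the flange's). Camera axes: x right, y down, z forward; pixel columns grow to the right and rows downward; lengths in m; the calibration is good to about 2 mm. A picture is of the moment at which its call begins: read the wrist's pose just before it. camera_info takes no time and is no camera call.
- ctrl.finish_job(): hands the job in; it is judged then, once.
The state is a dict: "t": time; "q": joint angles; "dq": joint speeds; "effort": joint torques, N m; "tool_pos": TCP position; "tool_rot": TCP orientation; "contact_force": force on the tool from outside, world axes, zero at the start; "wrist_torque": the same for the moment, N m; "opening": finger opening in m; "grip_force": force on a finger pad.
Only numpy, scipy, OpenCV 4.12 (cv2) and the standard library are available. Lean on these libraries where they do the work, as an engineer would, in place of code of your own. Each camera call takes 0.05 s, during which the arm holds its last target. There are 200 camera calls.

## Working session

There is one attempt and no reset: what is moved stays moved. The work goes in short steps, Python scripts to look and compute and a tool call to move; the robot and the scene stay as the last step left them, time stands still between calls to the robot, and variables do not carry over. Pictures are saved under pics/ and viewed, at most 10 in all, crops included, and the job is handed in when it is done.

Besides the shell and the picture viewer there is one more tool, called after "Request:" as name(argument=value, ...) on one line, values as JSON. jog_arm: Moves the arm, as the interface text tells. Its arguments: {"type":"object","properties":{"steps":{"type":"array"},"newtons":{"type":"number"}},"required":["steps"]}

```bash
mkdir -p pics; python3 - <<'E'
from station import ctrl
import cv2,numpy as np
o=ctrl.get_obs();print(o)
for n in("scene","side"):
    p,d=ctrl.get_image(n);cv2.imwrite(f"pics/{n}0.png",p[:,:,::-1]);np.savez(f"{n}0.npz",p=p,d=d)
    print(n,ctrl.camera_info(n))
print(ctrl.camera_info("wrist"))
E
```

```text
{'t': 0.0, 'q': array([-1.18958345e-01,  5.33521154e-02,  1.61426094e+00,  1.67999805e-05,
        1.47601827e+00, -1.19006809e-01]), 'dq': array([ 9.26516213e-04, -1.03089256e-03, -3.92085896e-05,  9.66779760e-04,
        1.02999499e-04, -6.69385605e-04]), 'effort': array([ 2.70554956e-04, -3.93670499e+01, -3.70175600e+01, -1.62778279e-04,
        6.93513779e-03, -6.06393527e-06]), 'tool_pos': array([6.24343020e-01, 1.10045913e-04, 2.08485757e-01]), 'tool_rot': array([-2.22024858e+00, -2.22035261e+00,  1.95795239e-03]), 'contact_force': array([-0.20218518, -0.487838  , -0.60705666]), 'wrist_torque': array([ 5.75783388e-05, -1.76821783e-04,  1.22557482e-03]), 'grip_force': 0.0, 'opening': 0.08542419952645944}
scene {'camera_matrix': array([[466.52785907,   0.        , 277.18797622],
       [  0.        , 466.52785907, 210.87178647],
       [  0.        ,   0.        ,   1.        ]]), 'R': array([[ 0.80081151, -0.59888023, -0.0065877 ],
       [-0.38669061, -0.50861344, -0.76927416],
       [ 0.45735249,  0.618591  , -0.63888486]]), 't': array([-0.40808725,  0.30259284,  0.64477283])
[... 212 characters left out ...]
91263,  0.01859473],
       [-0.28758723, -0.62799362, -0.72313041],
       [ 0.32545279,  0.64602155, -0.69046118]]), 't': array([-0.48430504,  0.24993029,  0.71882967])}
{'camera_matrix': array([[291.75824215,   0.        , 282.19226351],
       [  0.        , 291.75824215, 212.92282442],
       [  0.        ,   0.        ,   1.        ]]), 'T_tool_cam': array([[-1.26825054e-04, -9.58179680e-01, -2.86167232e-01,
         7.28325952e-02],
       [ 9.99999112e-01,  2.58068504e-04, -1.30728083e-03,
        -9.54065145e-04],
       [ 1.32646068e-03, -2.86167144e-01,  9.58178797e-01,
        -1.64400950e-01],
       [ 0.00000000e+00,  0.00000000e+00,  0.00000000e+00,
         1.00000000e+00]])}
```

View pics/scene0.png

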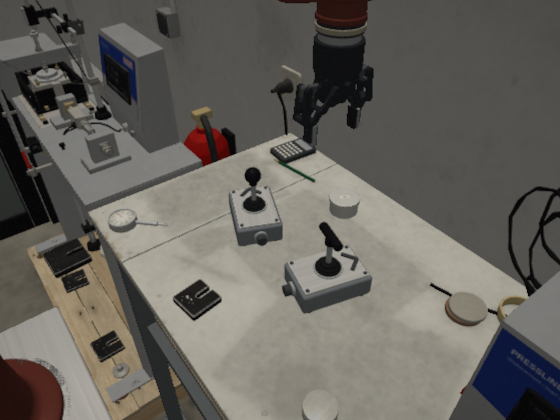

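View pics/side0.png

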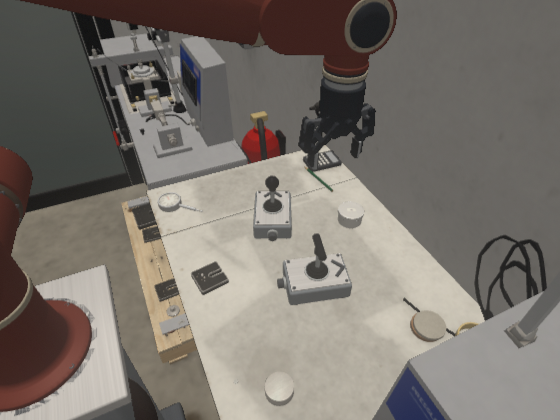

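The scene view shows the ball stick at (253,175) on the far box, with its connector at (262,238), so its arrowhead is on the far side near (247,188). The crossbar stick is at (330,238) on the near box. The side view agrees: ball at (272,184), connector at (272,236).

```bash
cat > h.py <<'E'
import numpy as np,cv2
from station import ctrl
def world(n,d):
    c=ctrl.camera_info(n);K,R,t=c["camera_matrix"],c["R"],c["t"]
    v,u=np.mgrid[:420,:560]
    r=np.stack([(u-K[0,2])/K[0,0]*d,(v-K[1,2])/K[1,1]*d,d],-1)
    return (r-t)@R
E
python3 - <<'E'
from h import *
for n,uv,con in(("scene",(253,175),(262,238)),("side",(272,184),(272,236))):
    z=np.load(n+"0.npz");W=world(n,z["d"]);p=z["p"].astype(int)
    v,u=np.mgrid[:420,:560]
    for nm,(cu,cv) in (("press",(255,210) if n=="scene" else (272,212)),("shear",(328,275) if n=="scene" else (317,272))):
        m=(abs(W[...,2]-.05)<.006)&(z["d"]>0)&(np.hypot(u-cu,v-cv)<60)
        nl,L,st,ce=cv2.connectedComponentsWithStats(m.astype(np.uint8))
        k=1+st[1:,4].argmax();P=W[L==k]
        print(n,nm,len(P),"z",np.median(P[:,2]),cv2.minAreaRect((P[:,:2]*1000).astype(np.float32)))
    m=(np.hypot(u-uv[0],v-uv[1])<14)&(p.sum(-1)<150)&(W[...,2]>.1)&(z["d"]>0)
    B=W[m]
    A=np.c_[2*B,np.ones(len(B))];s=np.linalg.lstsq(A,(B**2).sum(1),rcond=None)[0]
    print(n,"ball",len(B),s[:3],np.sqrt(s[3]+s[:3]@s[:3]),"median",np.median(B,0), "px",u[m].mean(),v[m].mean())
    print(" connector",W[con[1],con[0]])
E
```

```text
scene press 1472 z 0.05036142617980961 ((545.1810913085938, 124.55841064453125), (129.06637573242188, 88.18659210205078), 65.6205062866211)
scene shear 2288 z 0.05030115276382059 ((548.9633178710938, -94.40866088867188), (86.69866943359375, 129.4481658935547), 74.03057098388672)
scene ball 206 [0.54636065 0.1265822  0.12421967] 0.016657297668632068 median [0.54022139 0.11808975 0.13104352] px 252.24271844660194 175.85922330097088
 connector [0.51245769 0.05179637 0.03428537]
side press 1030 z 0.04921736466616101 ((543.4156494140625, 122.08089447021484), (124.7143325805664, 87.58025360107422), 66.2930679321289)
side shear 1676 z 0.04934063593749442 ((547.3056030273438, -94.62214660644531), (88.01762390136719, 128.8455047607422), 74.2978744506836)
side ball 0 [0. 0. 0.] 0.0 median [nan nan nan] px nan nan
 connector [0.51137351 0.05119083 0.03014895]
  return _methods._mean(a, axis=axis, dtype=dtype,
  ret = um.true_divide(
<stdin>:13: RuntimeWarning: Mean of empty slice.
  ret = ret.dtype.type(ret / rcount)
```

Box centre is (0.545, 0.124), with its arrow direction at about 66°. The plan is to go behind the ball on the connector side with the fingers shut, tool x along the arrow, then push.

Request:
jog_arm(steps=[{"delta_rot":[0,0,0],"linear":[0.0125,-0.017,0],"grip":0},{"delta_rot":[0,0,0],"linear":[0.0125,-0.017,0],"grip":0},{"delta_rot":[0,0,0],"linear":[0.0125,-0.017,0],"grip":0},{"delta_rot":[0,0,0],"linear":[0.0125,-0.017,0],"grip":0},{"delta_rot":[0,0,0],"linear":[0.0125,-0.017,0],"grip":0},{"delta_rot":[0,0,0],"linear":[0.0125,-0.017,0],"grip":0},{"delta_rot":[0,0,6],"linear":[0,0,0],"grip":0},{"delta_rot":[0,0,6],"linear":[0,0,0],"grip":0},{"delta_rot":[0,0,6],"linear":[0,0,0],"grip":0},{"delta_rot":[0,0,6],"linear":[0,0,0],"grip":0}], newtons=20)

```text
t: 1.1
tool_pos: [0.5225, 0.0751, 0.2091]
tool_rot: [-2.638, -1.705, 0.001]
contact_force: [-0.7, -1.1, -1.3]
opening: -0.0002
grip_force: 0.0
```

```bash
cat > m.py <<'E'
from h import *
from scipy.spatial.transform import Rotation as Ro
import sys
o=ctrl.get_obs();R=Ro.from_rotvec(o["tool_rot"]).as_matrix()
print(o["t"],o["tool_pos"],"toolx",R[:,0],"z",R[:,2],"op",o["opening"],"F",o["contact_force"])
print("ball in tool",R.T@(np.array([.546,.126,.1245])-o["tool_pos"]))
if len(sys.argv)>1:
    cv2.imwrite(f"pics/{sys.argv[1]}.png",cv2.cvtColor(ctrl.get_image(sys.argv[2])[0],cv2.COLOR_RGB2BGR))
E
python3 m.py w1 wrist
```

```text
1.1 [0.52254711 0.07508819 0.20913834] toolx [ 4.10511397e-01  9.11855382e-01 -3.94885212e-04] z [-9.33756271e-04 -1.26856178e-05 -9.99999564e-01] op -0.00021661940474052805 F [-0.71868477 -1.1452216  -1.29424736]
ball in tool [0.0560853  0.00055737 0.08461576]
```

View pics/w1.png

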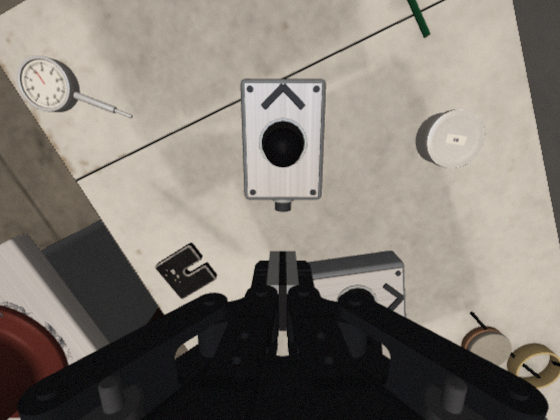

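The wrist picture shows the arrowhead at (284,95), the ball at (283,143), and the shut fingers in line below them at (284,255). The alignment is good, so I descend.

Request:
jog_arm(steps=[{"delta_rot":[0,0,0],"linear":[0,0,0.02],"grip":0},{"delta_rot":[0,0,0],"linear":[0,0,0.02],"grip":0},{"delta_rot":[0,0,0],"linear":[0,0,0.02],"grip":0},{"delta_rot":[0,0,0],"linear":[0,0,0.02],"grip":0},{"delta_rot":[0,0,0],"linear":[0,0,0.02],"grip":0},{"delta_rot":[0,0,0],"linear":[0,0,0.005],"grip":0},{"delta_rot":[0,0,0],"linear":[0.01,0,0],"grip":0},{"delta_rot":[0,0,0],"linear":[0.01,0,0],"grip":0},{"delta_rot":[0,0,0],"linear":[0,0,0],"grip":0}])

```text
t: 2.05
tool_pos: [0.5327, 0.0946, 0.1064]
tool_rot: [2.632, 1.713, 0.004]
contact_force: [0.1, 0.3, 0.1]
opening: 0.0001
grip_force: 0.0
```

```bash
python3 m.py s1 scene; python3 -c "
import cv2;i=cv2.imread('pics/s1.png')[110:260,180:360];cv2.imwrite('pics/s1c.png',cv2.resize(i,None,fx=4,fy=4))"
```

```text
2.05 [0.53266076 0.09457056 0.10635199] toolx [0.40505625 0.91429047 0.00154031] z [ 2.80922839e-03  4.40130538e-04 -9.99995957e-01] op 8.92331237220292e-05 F [0.05027109 0.34531444 0.12290405]
ball in tool [ 0.03416673 -0.00049149 -0.01809663]
```

View pics/s1c.png

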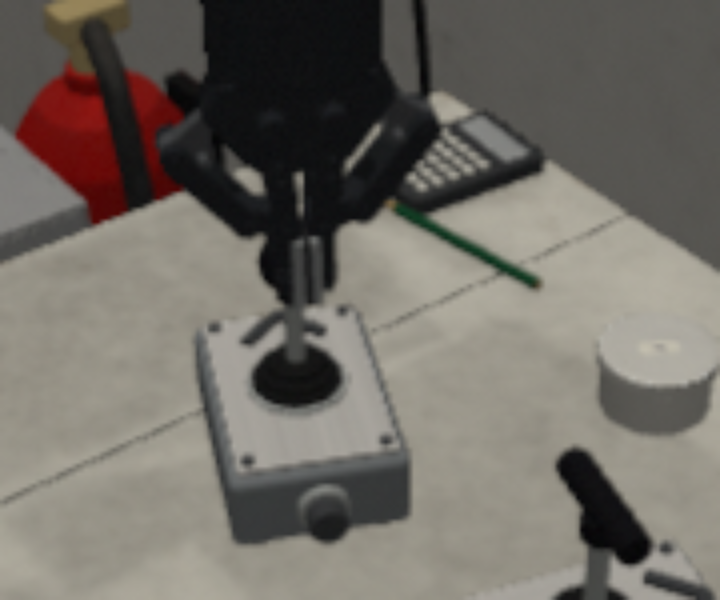

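The fingers stand just behind the ball (crop about (295,270)) and the stick is upright. Now I push, watching the force.

Request:
jog_arm(steps=[{"delta_rot":[0,0,0],"linear":[0.004,0,0],"grip":0},{"delta_rot":[0,0,0],"linear":[0.004,0,0],"grip":0},{"delta_rot":[0,0,0],"linear":[0.004,0,0],"grip":0},{"delta_rot":[0,0,0],"linear":[0.004,0,0],"grip":0},{"delta_rot":[0,0,0],"linear":[0.004,0,0],"grip":0},{"delta_rot":[0,0,0],"linear":[0,0,0],"grip":0}])

```text
t: 2.7
tool_pos: [0.5397, 0.1118, 0.1051]
tool_rot: [2.634, 1.711, 0.001]
contact_force: [-0.8, -1.8, 1.9]
opening: -0.0
grip_force: 1.0
```

Request:
jog_arm(steps=[{"delta_rot":[0,0,0],"linear":[0.004,0,0],"grip":0},{"delta_rot":[0,0,0],"linear":[0.004,0,0],"grip":0},{"delta_rot":[0,0,0],"linear":[0.003,0,0],"grip":0},{"delta_rot":[0,0,0],"linear":[0,0,0],"grip":0}])

```text
t: 3.1
tool_pos: [0.5439, 0.1217, 0.1046]
tool_rot: [2.634, 1.711, 0.0]
contact_force: [0.9, -2.3, 2.5]
opening: 0.0
grip_force: 1.5
```

```bash
python3 m.py s2 side; python3 -c "
import cv2;i=cv2.imread('pics/s2.png')[130:260,210:360];cv2.imwrite('pics/s2c.png',cv2.resize(i,None,fx=4,fy=4))"
```

```text
3.1 [0.54394603 0.12170698 0.1046293 ] toolx [ 4.06471481e-01  9.13663449e-01 -1.91919127e-04] z [ 2.24750299e-04 -3.10041624e-04 -9.99999927e-01] op 1.2558704236614412e-05 F [ 0.92203223 -2.34616624  2.48744386]
ball in tool [ 0.00475345  0.00013823 -0.01987157]
```

View pics/s2c.png

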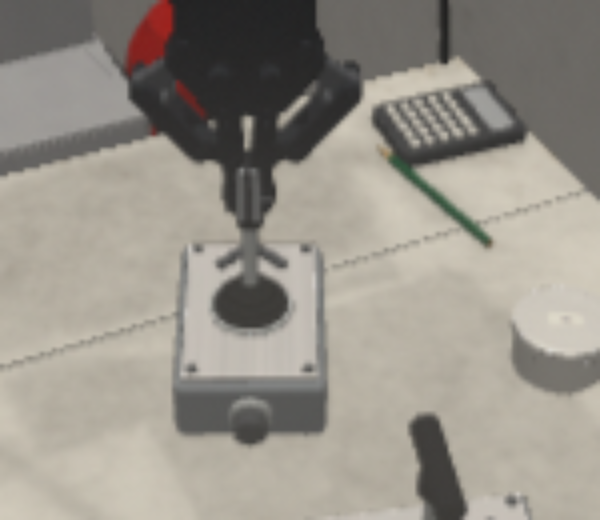

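The stick leans towards the arrow, with the fingers centred behind the ball (crop (248,190)). I estimate about 22 mm of travel, so I push a bit more in small steps.

Request:
jog_arm(steps=[{"delta_rot":[0,0,0],"linear":[0.001,0,0],"grip":0},{"delta_rot":[0,0,0],"linear":[0.001,0,0],"grip":0},{"delta_rot":[0,0,0],"linear":[0.001,0,0],"grip":0},{"delta_rot":[0,0,0],"linear":[0.001,0,0],"grip":0},{"delta_rot":[0,0,0],"linear":[0,0,0],"grip":0}])

```text
t: 3.65
tool_pos: [0.5453, 0.1252, 0.1045]
tool_rot: [2.635, 1.711, -0.001]
contact_force: [1.1, -4.0, 0.1]
opening: -0.0
grip_force: 1.4
```

```bash
python3 - <<'E'
from h import *
from scipy.spatial.transform import Rotation as Ro
o=ctrl.get_obs();R=Ro.from_rotvec(o["tool_rot"]).as_matrix()
c=ctrl.camera_info("wrist");K=c["camera_matrix"];T=c["T_tool_cam"]
p,d=ctrl.get_image("wrist");cv2.imwrite("pics/w2.png",p[:,:,::-1])
v,u=np.mgrid[:420,:560]
r=np.stack([(u-K[0,2])/K[0,0]*d,(v-K[1,2])/K[1,1]*d,d],-1)
P=(r@T[:3,:3].T+T[:3,3])
W=P@R.T+o["tool_pos"]
m=(d>0)&(W[...,2]>.105)&(abs(P[...,1])<.03)&(P[...,0]>.013)&(P[...,0]<.08)&(p.sum(-1)<150)&(W[...,2]<.145)
B=P[m];s=np.linalg.lstsq(np.c_[2*B,np.ones(len(B))],(B**2).sum(1),rcond=None)[0]
C=R@s[:3]+o["tool_pos"]
print(len(B),"ball tool",s[:3],"r",np.sqrt(s[3]+s[:3]@s[:3]),"maxx",np.percentile(B[:,0],99),"world",C,"moved",(C-[.546,.126,.1245])@R[:,0],o["contact_force"],o["tool_pos"])
E
```

```text
2668 ball tool [ 0.02424999 -0.00068236 -0.01727364] r 0.015505871185896143 maxx 0.039541208219386906 world [0.55453282 0.14764214 0.12175406] moved 0.023242445914021827 [ 1.11167853 -3.95597345  0.13189922] [0.54528834 0.1252079  0.10448702]
```

View pics/w2.png

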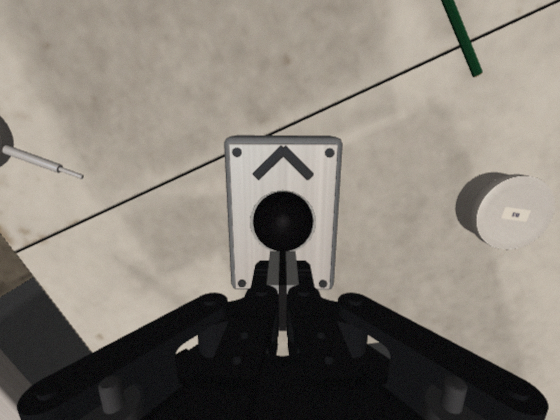

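The ball, at (283,220) in the wrist view, has moved about 23 mm (roughly 0.31 rad) and is centred on the fingers. I push 4 mm more for margin.

Request:
jog_arm(steps=[{"delta_rot":[0,0,0],"linear":[0.001,0,0],"grip":0},{"delta_rot":[0,0,0],"linear":[0.001,0,0],"grip":0},{"delta_rot":[0,0,0],"linear":[0.001,0,0],"grip":0},{"delta_rot":[0,0,0],"linear":[0.001,0,0],"grip":0},{"delta_rot":[0,0,0],"linear":[0,0,0],"grip":0},{"delta_rot":[0,0,0],"linear":[0,0,0],"grip":0}])

```text
t: 4.3
tool_pos: [0.5466, 0.129, 0.1044]
tool_rot: [-2.634, -1.711, 0.001]
contact_force: [-0.2, -3.6, 0.2]
opening: 0.0
grip_force: 1.3
```

```bash
python3 - <<'E'
from h import *
from scipy.spatial.transform import Rotation as Ro
o=ctrl.get_obs();R=Ro.from_rotvec(o["tool_rot"]).as_matrix()
c=ctrl.camera_info("wrist");K=c["camera_matrix"];T=c["T_tool_cam"]
p,d=ctrl.get_image("wrist")
v,u=np.mgrid[:420,:560]
r=np.stack([(u-K[0,2])/K[0,0]*d,(v-K[1,2])/K[1,1]*d,d],-1)
P=(r@T[:3,:3].T+T[:3,3]);W=P@R.T+o["tool_pos"]
m=(d>0)&(W[...,2]>.105)&(abs(P[...,1])<.03)&(P[...,0]>.013)&(P[...,0]<.08)&(p.sum(-1)<150)&(W[...,2]<.145)
B=P[m];s=np.linalg.lstsq(np.c_[2*B,np.ones(len(B))],(B**2).sum(1),rcond=None)[0]
C=R@s[:3]+o["tool_pos"]
print(s[:3],C,"moved",(C-[.546,.126,.1245])@R[:,0],o["contact_force"],o["tool_pos"])
# box centre from the same view, top plate points
q=(abs(W[...,2]-.05)<.005)&(d>0)&(abs(P[...,1])<.06)&(P[...,0]<.15);print(cv2.minAreaRect((W[q][:,:2]*1000).astype(np.float32)))
print("plate far edge in tool x",np.percentile(P[q][:,0],99.7), "so pivot at", np.percentile(P[q][:,0],99.7)-.065)
E
```

```text
[ 0.02357006 -0.00035511 -0.01607003] [0.555877   0.15067704 0.12049582] moved 0.02656234277150844 [-0.23810542 -3.57264794  0.16078038] [0.54660223 0.12900019 0.10443306]
((544.8267211914062, 126.13301086425781), (126.66294860839844, 87.09607696533203), 65.6683578491211)
plate far edge in tool x 0.05928402712576765 so pivot at -0.005715972874232353
```

The ball has moved 27–29 mm, close to the stop, under about 3.6 N. I hold it there for 2.7 s.

Request:
jog_arm(steps=[{"linear":[0.001,0,0],"delta_rot":[0,0,0],"grip":0},{"linear":[0,0,0],"delta_rot":[0,0,0],"grip":0},{"linear":[0,0,0],"delta_rot":[0,0,0],"grip":0},{"linear":[0,0,0],"delta_rot":[0,0,0],"grip":0},{"linear":[0,0,0],"delta_rot":[0,0,0],"grip":0},{"linear":[0,0,0],"delta_rot":[0,0,0],"grip":0},{"linear":[0,0,0],"delta_rot":[0,0,0],"grip":0},{"linear":[0,0,0],"delta_rot":[0,0,0],"grip":0},{"linear":[0,0,0],"delta_rot":[0,0,0],"grip":0}])

```text
t: 5.25
tool_pos: [0.5473, 0.1298, 0.1047]
tool_rot: [-2.635, -1.711, 0.0]
contact_force: [-2.0, -2.6, 0.3]
opening: -0.0001
grip_force: 1.4
```

Request:
jog_arm(steps=[{"linear":[0,0,0],"delta_rot":[0,0,0],"grip":0},{"linear":[0,0,0],"delta_rot":[0,0,0],"grip":0},{"linear":[0,0,0],"delta_rot":[0,0,0],"grip":0},{"linear":[0,0,0],"delta_rot":[0,0,0],"grip":0},{"linear":[0,0,0],"delta_rot":[0,0,0],"grip":0},{"linear":[0,0,0],"delta_rot":[0,0,0],"grip":0},{"linear":[0,0,0],"delta_rot":[0,0,0],"grip":0},{"linear":[0,0,0],"delta_rot":[0,0,0],"grip":0},{"linear":[0,0,0],"delta_rot":[0,0,0],"grip":0}])

```text
t: 6.15
tool_pos: [0.5474, 0.1298, 0.1047]
tool_rot: [-2.635, -1.711, -0.0]
contact_force: [-3.5, -2.5, 0.8]
opening: -0.0003
grip_force: 1.4
```

Request:
jog_arm(steps=[{"linear":[0,0,0],"delta_rot":[0,0,0],"grip":0},{"linear":[0,0,0],"delta_rot":[0,0,0],"grip":0},{"linear":[0,0,0],"delta_rot":[0,0,0],"grip":0},{"linear":[0,0,0],"delta_rot":[0,0,0],"grip":0},{"linear":[0,0,0],"delta_rot":[0,0,0],"grip":0},{"linear":[0,0,0],"delta_rot":[0,0,0],"grip":0},{"linear":[0,0,0],"delta_rot":[0,0,0],"grip":0},{"linear":[0,0,0],"delta_rot":[0,0,0],"grip":0},{"linear":[0,0,0],"delta_rot":[0,0,0],"grip":0}])

```text
t: 7.05
tool_pos: [0.5474, 0.1298, 0.1047]
tool_rot: [-2.635, -1.711, -0.0]
contact_force: [-2.9, -1.7, 0.8]
opening: 0.0003
grip_force: 1.5
```

Request:
jog_arm(steps=[{"linear":[-0.008,0,0],"delta_rot":[0,0,0],"grip":0},{"linear":[-0.008,0,0],"delta_rot":[0,0,0],"grip":0},{"linear":[-0.008,0,0],"delta_rot":[0,0,0],"grip":0},{"linear":[-0.008,0,0],"delta_rot":[0,0,0],"grip":0},{"linear":[-0.01,0,0],"delta_rot":[0,0,0],"grip":0},{"linear":[-0.01,0,0],"delta_rot":[0,0,0],"grip":0},{"linear":[0,0,-0.02],"delta_rot":[0,0,0],"grip":0},{"linear":[0,0,-0.02],"delta_rot":[0,0,0],"grip":0},{"linear":[0,0,-0.02],"delta_rot":[0,0,0],"grip":0},{"linear":[0,0,-0.02],"delta_rot":[0,0,0],"grip":0}])

```text
t: 8.05
tool_pos: [0.5259, 0.0818, 0.1854]
tool_rot: [-2.635, -1.711, -0.0]
contact_force: [0.3, 0.3, 0.9]
opening: 0.0001
grip_force: 0.0
```

Request:
jog_arm(steps=[{"linear":[0,0,-0.01],"delta_rot":[0,0,0],"grip":0},{"linear":[0,0,0],"delta_rot":[0,0,0],"grip":0},{"linear":[0,0,0],"delta_rot":[0,0,0],"grip":0},{"linear":[0,0,0],"delta_rot":[0,0,0],"grip":0},{"linear":[0,0,0],"delta_rot":[0,0,0],"grip":0}])

```text
t: 8.55
tool_pos: [0.5255, 0.0823, 0.1932]
tool_rot: [-2.634, -1.71, 0.003]
contact_force: [-0.4, 1.0, -0.4]
opening: 0.0001
grip_force: 0.0
```

```bash
python3 m.py s3 scene; python3 -c "
import cv2;i=cv2.imread('pics/s3.png')[110:310,180:400];cv2.imwrite('pics/s3c.png',cv2.resize(i,None,fx=3,fy=3))"
```

```text
8.55 [0.52551221 0.08227264 0.19324633] toolx [ 0.40672033  0.91355218 -0.00099147] z [-2.36498983e-03 -3.23734343e-05 -9.99997203e-01] op 9.513901828354061e-05 F [-0.35237235  1.01858864 -0.38448809]
ball in tool [0.04834818 0.00107938 0.06869627]
```

View pics/s3c.png

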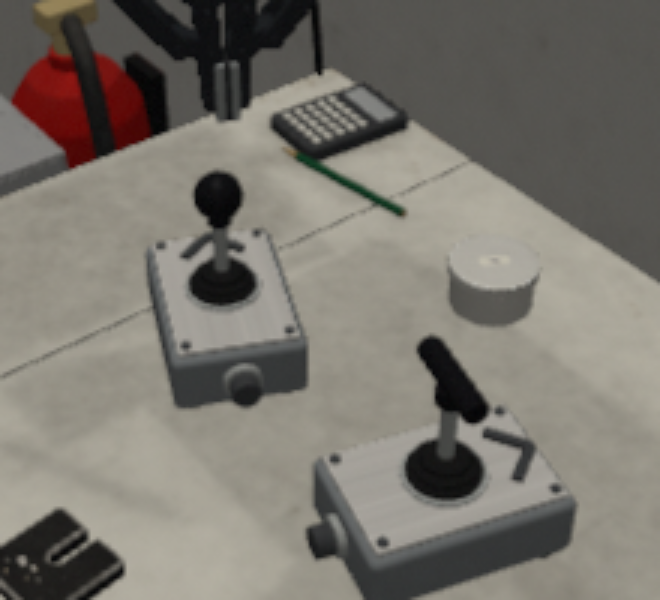

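The ball at crop (218,197) is full-frame (253,176), the same as at the start, so it is upright again. The crossbar stick is unmoved and the arm is clear.

```bash
python3 -c "
from station import ctrl
print(ctrl.finish_job())"
```

```text
the job is handed in; nothing more can be done
None
```

I held the ball-topped stick near its stop towards the arrowhead for about 2.7 s (27–29 mm of ball travel by camera) and let it return upright. The crossbar stick was not touched, and the job was handed in at about 8.6 s; no verdict came back.

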